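# Fit the snap ring in the shaft groove

### The arm

A 6-joint arm with a two-finger parallel gripper is mounted at the origin on the work surface. World frame = base frame: x ahead of the robot, y to its left, z up, the work surface at z = 0. Lengths are in m, angles in rad, forces in N, time in s.
With the tool pointing down it reaches from about 0.35 to 0.975 m from the base axis. Payload 4.9 kg.
Tool frame: the origin (TCP) lies between the finger pads; the fingertips stand 11 mm ahead of it and the grasp point (between the pads) lies 8 mm behind it; y points along the fingers, x is the direction in which the jaws open and shut, and the axes are right-handed (so a half turn about y gives the same grasp; the last joint's range is limited). The gripper opens to 85 mm and grips with 20 to 120 N. Pads are 22 mm wide; open, the fingers measure 114 mm over their backs; the gripper's body (76 mm by 85 mm) begins 54 mm behind the grasp point. The pads swing forward as they close: fully open they stand 13 mm farther back than shut.
Start: joints at [1.104, 0.053, 1.613, -0, 1.476, -0.119], TCP at [0.213, 0.588, 0.242] pointing down, gripper open.
Joint ranges: [-3.01, 3.01], [-1.01, 2.22], [0.06, 2.58], [-1.02, 4.17], [0.09, 2.62], [-3.14, 3.14]. Speed limits (rad/s): [2.57, 2.57, 3.14, 3.14, 3.14, 3.14].

### API

Orientations are given as a rotation vector (axis times angle).
In Python, from station import r gives the robot as it stands. The module is installed in compiled form; this text tells all that it offers.
- The arm moves only by the tool jog_arm, never from a script. Its argument "motion" is a list of rows, each an object with "slide": the shift along the tool's x, y, z in mm, a list of three; "angular": the turn, a rotation vector about the tool's x, y, z in degrees, a list of three. A call has 1 to 8 rows; each row is the pose to reach, as a shift and turn from the pose commanded when the call began, along the tool's axes at that moment; what a row does not reach only later rows make up. A row lasts 1/12 s, in which the tool goes at most 41.7 mm and 7.16 degrees, less where a joint would pass 70% of its speed; a pose out of reach is approached as far as the arm can. A call with a gripper value outside its range is refused whole. "grip" is the gripper's target within -1 to 1 (shut at 1, half-way at 0, fully open at -1), set as the call begins (left out, the last holds). The fingers move at their own pace and stop on an object; "force" is the grip in N (left out, the last holds). Time passes only in rows, so rows that repeat a pose let the fingers close. It gives the time, the measured TCP pose, the force and the opening at its end, in the units of the state.
- r.get_state(): the state, without advancing time (a new reading comes with each control period).
- r.read_camera(name): name is "scene" or "top" or "wrist"; returns a dict with "image" (420x560x3 uint8, red, green, blue), "camera_matrix" (3x3 intrinsics, pixels), "R" (3x3) and "t" (3): a world point X has camera coordinates R X + t. Camera axes: x right, y down, z forward; pixel columns grow to the right and rows downward; lengths in m; the calibration is good to about 2 mm. The wrist camera is an equidistant fisheye: a pixel r from the principal point sees the ray r / f radians off the axis. A picture is of the moment at which its call begins. There is no depth.
- r.hand_in(): hands the job in, once; it reports no verdict.
Trained networks look in the newest picture that a camera, given by its name, has taken for a name from the list of things; names that differ only in an ending like _2 or _b are one class to them, and where a whole thing is asked for, a point or a joint stands for the part that bears it (a point fixed in the world has none). Each returns a list of dicts, best first, with "score" (0 to 1); they miss things now and then, are a little off and sometimes report something else, mostly with a low value. They report only what shows in the picture. A call takes as long as a camera call. They do not tell look-alikes from the thing itself.
- r.regions_of(camera, label): "pixels" (420x560 bool, what is visible of it) and "location" ([column, row] in pixels, amid what is visible of it).
The state is a dict: "t": time; "q": joint angles; "qvel": joint speeds; "tau": joint torques, N m; "ee_pos": TCP position; "tool_rot": TCP orientation; "force": force on the tool from outside, world axes, zero at the start; "ft_torque": the same for the moment, N m; "gripper_width": finger opening in m.
Only numpy, scipy, OpenCV 4.12 (cv2) and the standard library are available. Lean on these libraries where they do the work, as an engineer would, in place of code of your own. Each camera call takes 0.05 s, during which the arm holds its last target. There are 200 camera calls.

### The job

Squeeze the red grips of the expanding pliers in their stand so that their tips spread the snap ring by its eyes, carry the ring over the shaft end and slide it gently down onto the bearing face, without overstretching it. Let it close fully into the groove there, draw the tips out of the eyes and put the pliers back upright on their stand. Leave everything else on the bench where it is.

Things in the scene. Friction and masses are not known exactly. Their poses are not given: they have to be found in the camera images.
- pliers_grip (a point): Midpoint between the two red grips of the expanding pliers, which stand upright. z up along the pliers; y is the line on which the grips are squeezed and the tips part. Grips: level round rolls 14 mm dia, 26 mm long along x, at rest 60 mm over the outsides. Squeezing them spreads the tips 1.4 times as much; takes 7 N to start, about 22 N with the ring spread enough; they spring apart by themselves.
- pliers: The pliers, loose, 210 g. Origin on the dark crossbar, 50 mm below the grips (bar 122 mm along y, 8 mm high; feet 28 x 12 mm centred at y +-52 mm). Axes as pliers_grip. Two tips point down at x = 0: pins 6 mm dia, 6.8 mm long, ends 72 mm below this origin, centres 19 mm apart at rest, with 10 mm dia shoulders above.
- ring_mid (a point): Brass-coloured snap ring, loose, 56 g, 6 mm thick: its centre, half-way up; z its axis, x from the centre to its gap. Closed: inner dia 37.6, outer 54 mm. Two eyes (slots 11 mm in x by 8 in y) lie 31 mm in +x and 9.5 mm either side. At the start it lies flat on the stand's plate, plier tips in its eyes. Spread, it stays on the tips by spring force and friction.
- ring: The same ring, origin 3 mm below ring_mid. Its two arms pivot at its back, 25 mm in -x, to which this origin stays fixed; spread, the eyes come 3 mm nearer in x. It passes over the shaft at a spread of 0.30 to 0.38 rad (grips about 36 to 30 mm over the outsides), shaft axis then best 1.5 mm in +x of this origin, 2 mm to spare. Ruined above 0.48 rad (grips about 24 mm).
- ring_l (a joint): spread of the ring: angle in rad by which each arm is swung out, 0 closed; each eye moves out about 56 mm per rad; springs shut by itself
- hub_top (a point): Point on the axis of the upright shaft stub, level with the top of the green block's round boss (84 mm dia). The dark round bearing face (68 mm dia) on which the ring must come down stands 8 to 44 mm above this point, differently each time and not measured: find it by touch, pressing with less than 10 N. The shaft stub stands on it (see hub). z is up.
- hub: Fixed green bearing block, 120 mm square, with bearing face and shaft; origin on the shaft axis 20 mm below hub_top. Going up from the bearing face: groove 37 mm dia, 8.5 mm high, starting at the face itself; then bright shaft 42 mm dia from 8.5 to 38 mm; then a taper to 28 mm dia, ending 48 mm above the face.
- stand_rest (a point): The point where pliers_grip is when the pliers rest on their stand; axes as the pliers' when put back (either way round will do). The crossbar's feet rest on two ledges (46 mm in x by 18 mm, centred at y +-52 mm, tops 54 mm below this point) with lips 5 mm high at their x ends that leave 6 mm play each way.
- stand: Fixed blue stand of the pliers: plate 110 x 132 mm, 12 mm thick, with two posts and ledges; origin 134.7 mm below stand_rest, at bench level
- hammer: ball hammer lying loose, to be left alone; origin under its middle
- wrench: spanner lying loose, to be left alone
- oil_can: yellow can, 60 mm dia, 130 mm tall, loose, to be left alone
- brush: brush lying loose, to be left alone
- collar: dark steel collar 56 mm dia, 16 mm high, loose, not needed
- bar_stock: dark steel bar 120 x 30 x 20 mm, loose, not needed
- spare_ring: plain washer-like ring of another size in the blue tray, not needed
Not all that is in view belongs to the job. There is more than one size of the pliers; the one meant has the size given above.

How it is judged:
By the outcome, as a careful person would: the job done as asked, in the order asked, and still so for the second after the job is handed in, with the robot touching nothing.
It also fails if it takes over 61 s, if anything falls off the work surface, if the arm or the gripper's body presses on something with over 40 N, if the wrist force passes 120 N, or if a joint passes its speed limit or range.

## Working session

There is one attempt and no reset: what is moved stays moved. The work goes in short steps, Python scripts to look and compute and a tool call to move; the robot and the scene stay as the last step left them, time stands still between calls to the robot, and variables do not carry over. Pictures are saved under pics/ and viewed, about 8 in all and at most 12, crops included, and the job is handed in when it is done.

Besides the shell and the picture viewer there is one more tool, called in YAML: its name, and indented under it one key for each argument. jog_arm: Moves the arm, as the interface text tells. Its arguments: {"type":"object","properties":{"motion":{"type":"array"},"grip":{"type":"number"},"force":{"type":"number"}},"required":["motion"]}

```bash
mkdir -p pics; python3 - <<'E'
from station import r
import cv2,numpy as np
s=r.get_state();print(s)
for c in("scene","top"):
    d=r.read_camera(c);cv2.imwrite(f"pics/{c}0.png",d["image"][:,:,::-1]);print(c,d["camera_matrix"].tolist(),d["R"].tolist(),d["t"].tolist())
    for l in("pliers","pliers_grip","ring","hub","stand"):
        print(l,[(round(o["score"],2),np.round(o["location"]).tolist(),int(o["pixels"].sum())) for o in r.regions_of(c,l)[:4]])
E
```

```text
{'t': 0.0, 'q': array([ 1.10403916e+00,  5.33981552e-02,  1.61426881e+00,  3.34339061e-05,
        1.47601285e+00, -1.19011117e-01]), 'qvel': array([ 0.00048357, -0.0004028 ,  0.00068762, -0.00052067, -0.00020211,
       -0.00088807]), 'tau': array([-2.03845440e-03, -3.93674648e+01, -3.70172167e+01, -1.96420269e-04,
        7.01101148e-03, -1.03190101e-05]), 'ee_pos': array([0.21271655, 0.58705769, 0.24105245]), 'tool_rot': array([-1.35486533, -0.94792778,  0.95099527]), 'force': array([-0.23139679,  0.6730252 , -0.82461044]), 'ft_torque': array([-0.01942775, -0.02615182,  0.03588641]), 'gripper_width': 0.08517417351804345}
scene [[437.5115879765332, 0.0, 279.27867989403086], [0.0, 437.5115879765332, 203.69633147577557], [0.0, 0.0, 1.0]] [[0.011634458277691408, 0.9999273806227326, 0.0031421110014441572], [0.530476261345085, -0.0035085146897644785, -0.8476925306229922], [-0.8476199475766988, 0.011529258676621123, -0.5304785581571057]] [0.017500073300989006, -0.16061764141510199, 1.6316853383734653]
pliers [(0.84, [373.0, 212.0], 504), (0.55, [356.0, 162.0], 525)]
pliers_grip [(0.92, [
[... 159 characters left out ...]
2, [368.0, 210.0], 576)]
top [[439.2322478601046, 0.0, 283.16288134721725], [0.0, 439.2322478601046, 204.9531391809054], [0.0, 0.0, 1.0]] [[-0.013374467349293765, -0.999575842773308, -0.025870024490790837], [-0.9887018563061207, 0.017083139348290925, -0.14891878889796817], [0.1492975651507868, 0.023586031756917446, -0.9885109691581617]] [0.00946084888751136, 0.4793453985414823, 1.1346615149402393]
pliers [(0.93, [188.0, 295.0], 896), (0.84, [197.0, 199.0], 416)]
pliers_grip [(0.86, [199.0, 201.0], 472), (0.66, [191.0, 296.0], 858)]
ring [(0.55, [213.0, 210.0], 165), (0.45, [202.0, 220.0], 85)]
hub [(0.86, [342.0, 200.0], 1945), (0.55, [199.0, 215.0], 70)]
stand [(0.72, [206.0, 217.0], 1330)]
```

View images.

```bash
python3 - <<'E'
import cv2,numpy as np
a=cv2.imread("pics/scene0.png");b=cv2.imread("pics/top0.png")
A=cv2.resize(a[130:290,170:450],(800,457),interpolation=3)
cv2.imwrite("pics/a.png",A);cv2.imwrite("pics/b.png",cv2.resize(b[100:350,120:420],(720,600),interpolation=3))
E
```

```text
(no output)
```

View pics/a.png

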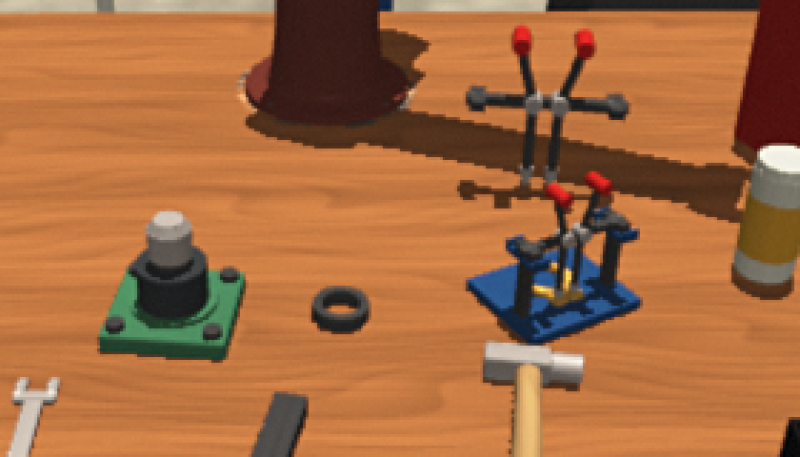

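View pics/b.png

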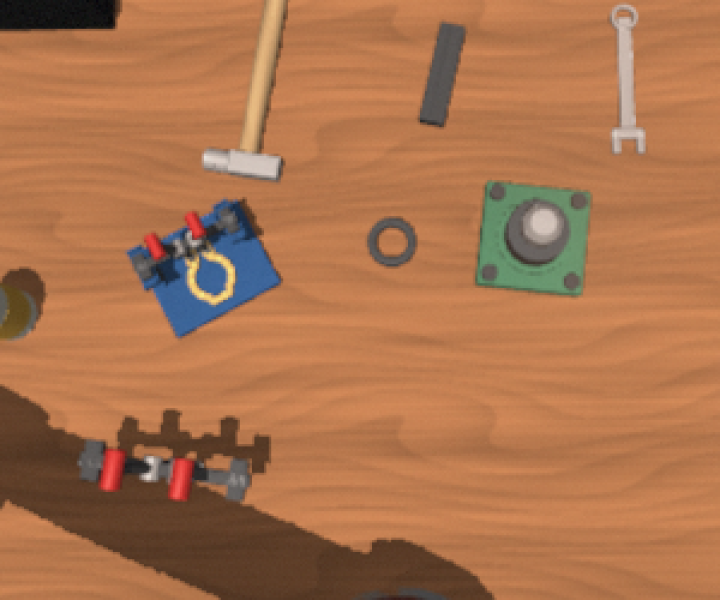

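```bash
cat > h.py <<'E'
import numpy as np,cv2
from scipy.optimize import least_squares
from scipy.spatial.transform import Rotation as Ro
def proj(d,X,fish=False):
    c=np.atleast_2d(X)@np.array(d["R"]).T+d["t"];K=d["camera_matrix"]
    if fish:
        rr=np.linalg.norm(c[:,:2],axis=1);th=np.arctan2(rr,c[:,2]);u=c[:,:2]/rr[:,None]*th[:,None]
    else: u=c[:,:2]/c[:,2:]
    return u*[K[0,0],K[1,1]]+[K[0,2],K[1,2]]
def tri(ds,ps,x0=(.5,0,.1),fish=None):
    fish=fish or [0]*len(ds)
    f=lambda X:np.concatenate([(proj(d,X,q)[0]-p) for d,p,q in zip(ds,ps,fish)])
    s=least_squares(f,x0);return s.x,np.round(s.fun,1)
def ray(d,p,z,fish=False,x0=(.5,0)):
    return least_squares(lambda X:proj(d,[X[0],X[1],z],fish)[0]-p,x0).x
def red(im,box):
    x0,y0,x1,y1=box;s=im[y0:y1,x0:x1].astype(int)
    m=((s[...,0]>110)&(s[...,1]<70)&(s[...,2]<70)).astype(np.uint8)
    n,l,st,c=cv2.connectedComponentsWithStats(m)
    return [(c[i]+[x0,y0],st[i,4]) for i in np.argsort(-st[1:,4])[:2]+1]
E
python3 - <<'E'
from h import *; from station import r
S=r.read_camera("scene");T=r.read_camera("top")
a=red(S["image"],(355,185,392,212));b=red(T["image"],(170,180,215,215));print(a,b)
a.sort(key=lambda q:q[0][0]);b.sort(key=lambda q:q[0][0])
P=[]
# scene right = +y ; top left = +y
for i,j in((0,1),(1,0)):
    X,e=tri([S,T],[a[i][0],b[j][0]]);print(X,e,ray(T,b[j][0],.1347),ray(S,a[i][0],.1347));P.append(X)
print("mid",(P[0]+P[1])/2,"sep",np.linalg.norm(P[0]-P[1]),"yaw of y",np.degrees(np.arctan2(*(P[1]-P[0])[[1,0]])))
# ring via network/brass colour
im=T["image"].astype(int)[190:245,180:245];m=(im[...,0]>170)&(im[...,1]>130)&(im[...,2]<130);v,u=np.nonzero(m)
print("ring centroid", (u.mean()+180,v.mean()+190),ray(T,(u.mean()+180,v.mean()+190),.015),m.sum())
# hub
for d,c,n in((S,(232,205),"s"),(T,(346,193),"t")):
    im=d["image"].astype(int);x,y=c;s=im[y-30:y+50,x-40:x+40]
    m=(s.min(2)>135)&(s.max(2)-s.min(2)<30);v,u=np.nonzero(m);print(n,m.sum(),u.mean()+x-40,v.mean()+y-30,u.min()+x-40,u.max()+x-40,v.min()+y-30,v.max()+y-30)
s=S["image"][190:265,195:265];t=T["image"][165:230,310:375]
cv2.imwrite("pics/c.png",np.hstack([cv2.resize(s,(400,429),interpolation=2),cv2.resize(t,(400,429),interpolation=2)])[:,:,::-1])
R=Ro.from_rotvec(r.get_state()["tool_rot"]).as_matrix();print(R.round(3))
E
```

```text
[(array([365.4047619, 197.5952381]), np.int32(42)), (array([379.125, 192.775]), np.int32(40))] [(array([184.16666667, 202.7037037 ]), np.int32(54)), (array([200.88679245, 193.66037736]), np.int32(53))]
[0.49541934 0.20091702 0.13849524] [ 0. -0.  0.  0.] [0.49611418 0.20179305] [0.48919096 0.20237204]
[0.4734447  0.24122587 0.13996407] [ 0.1 -0.   0.1  0. ] [0.47431214 0.24271077] [0.46461983 0.24352047]
mid [0.48443202 0.22107145 0.13922965] sep 0.045933056115426384 yaw of y 118.59731194038359
ring centroid (np.float64(214.35802469135803), np.float64(227.60493827160494)) [0.42389276 0.18951745] 486
s 70 229.01428571428573 208.34285714285716 223 235 205 213
t 148 345.6283783783784 193.47972972972974 339 352 187 200
[[ 0.341  0.    -0.94 ]
 [ 0.94   0.     0.341]
 [ 0.    -1.    -0.   ]]
```

View pics/c.png

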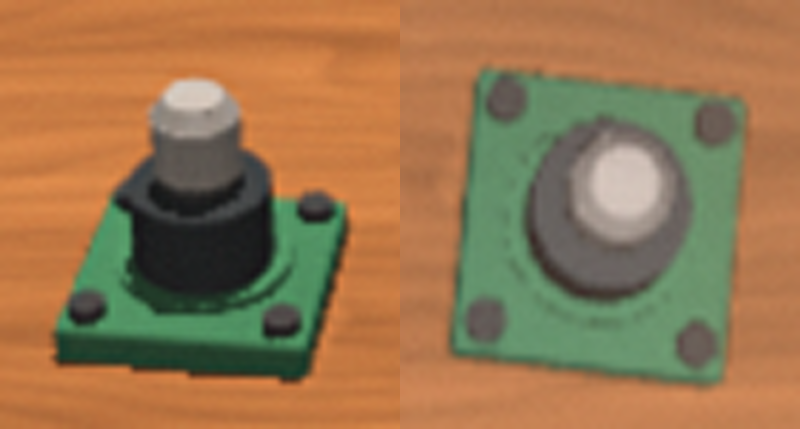

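```bash
cat >> h.py <<'E'
def go(s,p,yaw=None):
    "slide mm and angular deg from measured pose to world TCP p, tool vertical, jaw axis at yaw deg"
    R=Ro.from_rotvec(s["tool_rot"]);sl=R.inv().apply(np.array(p)-s["ee_pos"])*1e3
    a=np.zeros(3)
    if yaw is not None:
        c,q=np.cos(np.radians(yaw)),np.sin(np.radians(yaw))
        W=Ro.from_matrix(np.array([[c,0,-q],[q,0,c],[0,-1,0]]));a=(R.inv()*W).as_rotvec(degrees=True)
    return sl.round(1).tolist(),a.round(2).tolist()
E
python3 - <<'E'
from h import *; from station import r
S=r.read_camera("scene");T=r.read_camera("top")
X,e=tri([S,T],[(229.1,207.0),(346.6,193.0)]);print("shaft top",X,e)
for z in(.012,.016,.02):print(ray(T,(342.8,199.35),z))
print(go(r.get_state(),(.4845,.221,.235),118.6))
E
```

```text
shaft top [ 0.49542255 -0.15702554  0.11108771] [-0.5 -0.  -0.5  0. ]
[ 0.49565218 -0.15953183]
[ 0.49500542 -0.15907794]
[ 0.49435866 -0.15862406]
([-252.1, 7.3, -380.2], [-0.0, -48.53, 0.0])
```

jog_arm:
  motion:
    - {"slide": [-8,0,-12],"angular": [0,-3,0]}
    - {"slide": [-24,0,-36],"angular": [0,-10,0]}
    - {"slide": [-44,0,-66],"angular": [0,-17,0]}
    - {"slide": [-66,0,-99],"angular": [0,-24,0]}
    - {"slide": [-88,0,-132],"angular": [0,-31,0]}
    - {"slide": [-110,0,-165],"angular": [0,-38,0]}
    - {"slide": [-132,0,-198],"angular": [0,-44,0]}
    - {"slide": [-152,0,-229],"angular": [0,-48.5,0]}

```text
t: 1.47
ee_pos: [0.3766, 0.3658, 0.2426]
tool_rot: [-0.927, -1.571, 1.57]
force: [1.0, 0.3, 0.1]
gripper_width: 0.0854
```

```bash
python3 - <<'E'
from h import *; from station import r
print(r.get_state()["ee_pos"],go(r.get_state(),(.4845,.221,.235),118.6))
E
```

```text
[0.37663856 0.36580329 0.24256955] ([-178.9, 7.5, -24.4], [0.04, 0.32, 0.01])
```

jog_arm:
  motion:
    - {"slide": [-20,1,-3]}
    - {"slide": [-50,2,-7]}
    - {"slide": [-85,4,-12]}
    - {"slide": [-120,5,-16]}
    - {"slide": [-150,7,-20]}
    - {"slide": [-170,7.5,-23]}
    - {"slide": [-179,7.5,-24.4],"angular": [0,0.3,0]}
    - {"slide": [-179,7.5,-24.4],"angular": [0,0.3,0]}

```text
invalid input
```

```bash
python3 - <<'E'
from h import *; from station import r
s=r.get_state();print(s["ee_pos"],s["q"].round(2),go(s,(.4845,.221,.235),118.6))
W=r.read_camera("wrist");cv2.imwrite("pics/w.png",W["image"][:,:,::-1]);print(W["camera_matrix"][0],W["R"].round(3).tolist(),W["t"])
h,w=420,560
print(red(W["image"],(0,0,560,420)))
c=np.array([.4845,.221,.1347]);d=np.array([np.cos(np.radians(118.6)),np.sin(np.radians(118.6)),0])*.023
print(proj(W,[c+d,c-d],1))
E
```

```text
[0.37663856 0.36580329 0.24256955] [ 0.63 -0.19  1.84  0.    1.49 -1.45] ([-178.9, 7.5, -24.4], [0.04, 0.32, 0.01])
[325.1922621    0.         275.90307945] [[-0.484, 0.875, 0.002], [0.837, 0.462, 0.295], [0.257, 0.144, -0.956]] [-0.13850819 -0.52310447  0.22983154]
[(array([539.84663271, 311.70892284]), np.int32(5301)), (array([223.27628866,   7.26597938]), np.int32(485))]
[[ 99.08888478 238.9935388 ]
 [ 59.83919887 237.22615576]]
```

View pics/w.png

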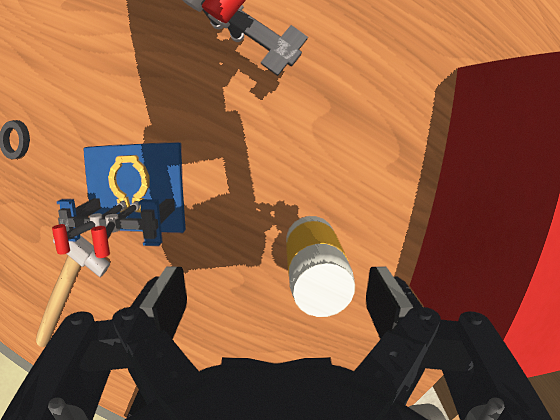

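jog_arm:
  motion:
    - {"slide": [-20,1,-3],"angular": [0,0,0]}
    - {"slide": [-50,2,-7],"angular": [0,0,0]}
    - {"slide": [-85,4,-12],"angular": [0,0,0]}
    - {"slide": [-120,5,-16],"angular": [0,0,0]}
    - {"slide": [-150,7,-20],"angular": [0,0,0]}
    - {"slide": [-170,7.5,-23],"angular": [0,0,0]}
    - {"slide": [-179,7.5,-24.4],"angular": [0,0.3,0]}
    - {"slide": [-179,7.5,-24.4],"angular": [0,0.3,0]}

```text
t: 2.18
ee_pos: [0.4839, 0.2206, 0.2348]
tool_rot: [-0.936, -1.56, 1.56]
force: [-0.0, 1.2, 0.5]
gripper_width: 0.0852
```

```bash
python3 - <<'E'
from h import *; from station import r
s=r.get_state();print(s["ee_pos"],s["q"].round(2),s["force"].round(1))
W=r.read_camera("wrist");cv2.imwrite("pics/w2.png",W["image"][:,:,::-1])
a=red(W["image"],(150,150,420,400));print(a)
c=np.array([.4845,.221,.1347]);d=np.array([np.cos(np.radians(118.6)),np.sin(np.radians(118.6)),0])*.023
print(proj(W,[c+d,c-d],1))
P=np.array([ray(W,q[0],.138,1) for q in a]);print(P,P.mean(0),np.linalg.norm(P[0]-P[1]),np.degrees(np.arctan2(*(P[0]-P[1])[::-1])))
E
```

```text
[0.48392174 0.22056795 0.23482368] [ 0.29 -0.17  1.84 -0.    1.47 -1.77] [-0.   1.2  0.5]
[(array([306.89137931, 218.34137931]), np.int32(580)), (array([245.34513274, 218.40707965]), np.int32(565))]
[[306.50973587 216.24468076]
 [245.24579827 216.79630081]]
[[0.47399224 0.24146102]
 [0.49550245 0.20121151]] [0.48474735 0.22133627] 0.045636740690487454 118.12101424532592
```

View pics/w2.png

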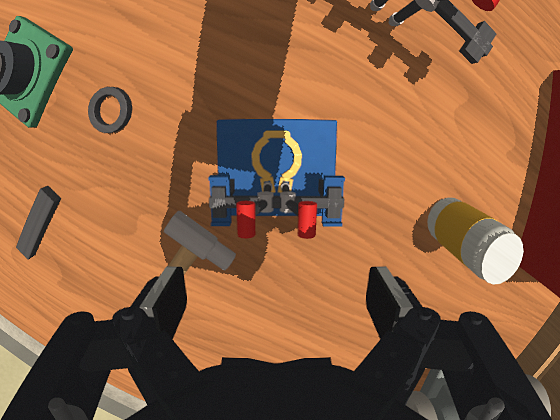

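jog_arm:
  motion:
    - {"slide": [0,8,-1],"angular": [0,0,0]}
    - {"slide": [0.2,28,-1],"angular": [0,0.3,0]}
    - {"slide": [0.2,50,-1],"angular": [0,0.3,0]}
    - {"slide": [0.2,72,-1],"angular": [0,0.3,0]}
    - {"slide": [0.2,90,-1],"angular": [0,0.3,0]}
    - {"slide": [0.2,104,-1],"angular": [0,0.3,0]}
    - {"slide": [0.2,110,-1],"angular": [0,0.3,0]}
    - {"slide": [0.2,110,-1],"angular": [0,0.3,0]}

```text
t: 2.9
ee_pos: [0.4819, 0.2229, 0.1225]
tool_rot: [-0.933, -1.557, 1.562]
force: [0.4, -0.5, -0.1]
gripper_width: 0.0853
```

jog_arm:
  motion:
    - {"slide": [0,0,0],"angular": [0,0,0]}
    - {"slide": [0,0,0],"angular": [0,0,0]}
    - {"slide": [0,0,0],"angular": [0,0,0]}
    - {"slide": [0,0,0],"angular": [0,0,0]}
  grip: -0.45
  force: 50

```text
t: 3.23
ee_pos: [0.4847, 0.2226, 0.1261]
tool_rot: [-0.939, -1.561, 1.558]
force: [-0.3, -0.7, 1.0]
gripper_width: 0.0618
```

jog_arm:
  motion:
    - {"slide": [0,0,0],"angular": [0,0,0]}
    - {"slide": [0,-1,0],"angular": [0,0,0]}
    - {"slide": [0,-1,0],"angular": [0,0,0]}
    - {"slide": [0,-1,0],"angular": [0,0,0]}
  grip: -0.25

```text
t: 3.57
ee_pos: [0.485, 0.2224, 0.1279]
tool_rot: [-0.939, -1.561, 1.558]
force: [-0.8, -1.7, 7.6]
gripper_width: 0.0536
```

```bash
python3 - <<'E'
from h import *; from station import r
s=r.get_state();print(s["ee_pos"],s["force"].round(1),s["gripper_width"],go(s,(.4847,.2213,.125),118.3))
W=r.read_camera("wrist");s=W["image"];cv2.imwrite("pics/w3.png",cv2.resize(s[120:400,150:410],(650,560)*1,interpolation=2)[:,:,::-1])
E
```

```text
[0.48498793 0.2224412  0.12785518] [-0.8 -1.7  7.6] 0.05357226753388483 ([-0.9, 2.9, 0.8], [0.15, -0.34, -0.04])
```

View pics/w3.png

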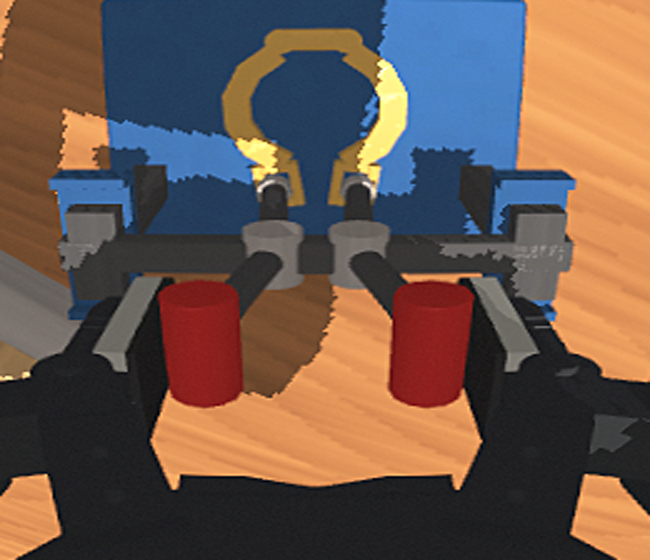

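jog_arm:
  motion:
    - {"slide": [0,-1,0],"angular": [0,0,0]}
    - {"slide": [0,-2,0],"angular": [0,0,0]}
    - {"slide": [0,-2,0],"angular": [0,0,0]}
    - {"slide": [0,-2,0],"angular": [0,0,0]}
  grip: 0.0

```text
t: 3.95
ee_pos: [0.4854, 0.2226, 0.1311]
tool_rot: [-0.94, -1.562, 1.557]
force: [-3.8, -1.3, 11.7]
gripper_width: 0.043
```

jog_arm:
  motion:
    - {"slide": [0,-1,0],"angular": [0,0,0]}
    - {"slide": [0,-2,0],"angular": [0,0,0]}
    - {"slide": [0,-2,0],"angular": [0,0,0]}
    - {"slide": [0,-2,0],"angular": [0,0,0]}
  grip: 0.22

```text
t: 4.28
ee_pos: [0.4854, 0.2226, 0.1331]
tool_rot: [-0.94, -1.562, 1.557]
force: [-3.2, -1.1, 12.4]
gripper_width: 0.0337
```

jog_arm:
  motion:
    - {"slide": [0,-1,0],"angular": [0,0,0]}
    - {"slide": [0,-2,0],"angular": [0,0,0]}
    - {"slide": [0,-3,0],"angular": [0,0,0]}
    - {"slide": [0,-5,0],"angular": [0,0,0]}
    - {"slide": [0,-7,0],"angular": [0,0,0]}
    - {"slide": [0,-9,0],"angular": [0,0,0]}
    - {"slide": [0,-11,0],"angular": [0,0,0]}
    - {"slide": [0,-12,0],"angular": [0,0,0]}

```text
t: 4.95
ee_pos: [0.4836, 0.2222, 0.1416]
tool_rot: [-0.937, -1.558, 1.559]
force: [0.5, 0.0, -3.3]
gripper_width: 0.034
```

```bash
python3 - <<'E'
from h import *; from station import r
s=r.get_state();print(s["ee_pos"],s["force"].round(1),s["ft_torque"].round(3),s["gripper_width"])
W=r.read_camera("wrist");s=W["image"];S=r.read_camera("scene")["image"]
cv2.imwrite("pics/w4.png",np.hstack([cv2.resize(s[120:400,150:410],(400,430),interpolation=2),cv2.resize(S[165:265,325:420],(400,430),interpolation=2)])[:,:,::-1])
E
```

```text
[0.48363851 0.22224291 0.1415868 ] [ 0.5  0.  -3.3] [0.038 0.029 0.04 ] 0.03399965770863913
```

View pics/w4.png

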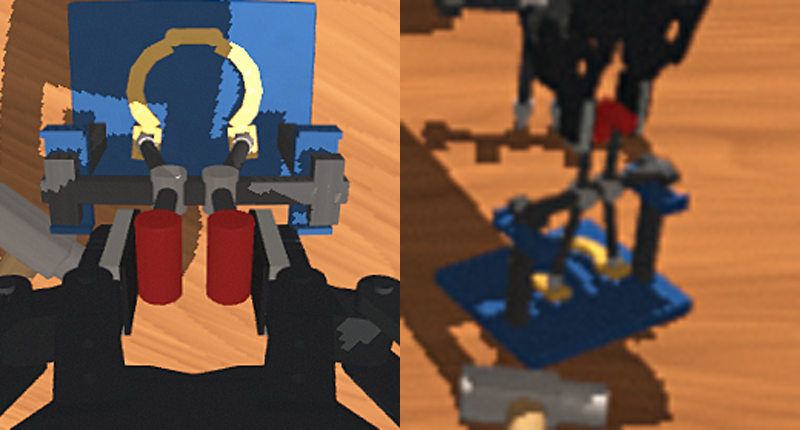

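```bash
cat >> h.py <<'E'
from scipy.optimize import minimize
def ringpoly(x,y,yaw,sp,zmid,d,fish=True,shift=4):
    out=np.zeros((420,560),np.uint8);c,s=np.cos(yaw),np.sin(yaw)
    for sg in(1,-1):
        a=np.radians(np.linspace(28,180,40))
        P=np.r_[np.c_[27*np.cos(a),27*np.sin(a)],np.c_[18.8*np.cos(a),18.8*np.sin(a)][::-1]]/1e3
        P-= [-.025,0];cc,ss=np.cos(sp),np.sin(sp);P=P@np.array([[cc,ss],[-ss,cc]])+[-.025,0];P[:,1]*=sg
        Q=P@np.array([[c,s],[-s,c]])+[x,y]
        for z in np.linspace(-.003,.003,4):
            u=proj(d,np.c_[Q,np.full(len(Q),zmid+z)],fish);cv2.fillPoly(out,[np.round(u*2**shift).astype(np.int32)],255,cv2.LINE_AA,shift)
    return out/255.
def fitring(d,mask,roi,p0,zmid,fish=True):
    x0,y0,x1,y1=roi;m=mask[y0:y1,x0:x1].astype(float)
    f=lambda p:np.abs(ringpoly(p[0]/1e3,p[1]/1e3,p[2]/50,p[3]/50,zmid,d,fish)[y0:y1,x0:x1]-m).sum()/m.sum()
    best=min((minimize(f,np.add(p0,o),method="Nelder-Mead",options=dict(initial_simplex=np.add(p0,o)+np.r_[np.zeros((1,4)),4*np.eye(4)],xatol=.02,fatol=1e-4)) for o in([0,0,0,0],[3,3,1,1],[-3,2,-1,-1])),key=lambda q:q.fun)
    return best.x,best.fun
E
cat > f.py <<'E'
from h import *; from station import r
s=r.get_state();W=r.read_camera("wrist");im=W["image"].astype(int)
m=(im[...,0]>1.3*im[...,2])&(im[...,0]>60)
yaw=np.arctan2(.473,.881);ux=np.array([.881,.473])
roi=(225,120,325,205)
for zm in(.0225,.0245):
    p0=np.r_[(np.array(s["ee_pos"][:2])-ux*.029)*1e3,yaw*50,.33*50]
    p,e=fitring(W,m,roi,p0,zm);o=p[:2]/1e3-s["ee_pos"][:2]
    print(zm,p[:2].round(1),"yaw",np.degrees(p[2]/50).round(2),"spread",p[3]/50,"err",round(e,3),"rel along x,y(pliers) mm",(o@ux*1e3).round(2),(o@[-ux[1],ux[0]]*1e3).round(2))
pr=ringpoly(p[0]/1e3,p[1]/1e3,p[2]/50,p[3]/50,zm,W)
v=im.astype(np.uint8).copy();v[...,1]=np.where(cv2.Canny((pr*255).astype(np.uint8),50,150)>0,255,v[...,1])
cv2.imwrite("pics/fit.png",cv2.resize(v[110:260,200:350],(600,600),interpolation=0)[:,:,::-1])
a=red(im.astype(np.uint8),(200,180,350,330));P=np.array([ray(W,q[0],.146,1) for q in a]);print("grips",a,P.mean(0)-s["ee_pos"][:2],np.degrees(np.arctan2(*(P[0]-P[1])[::-1])),np.linalg.norm(P[0]-P[1]))
print(s["ee_pos"],-W["R"].T@W["t"])
E
python3 f.py
```

```text
0.0225 [461.9 210.6] yaw 29.65 spread 0.2751931756833164 err 0.423 rel along x,y(pliers) mm -24.86 0.11
0.0245 [461.4 210.5] yaw 28.7 spread 0.2624368625819187 err 0.415 rel along x,y(pliers) mm -25.4 0.29
grips [(array([253.21453287, 286.09746251]), np.int32(1734)), (array([298.7844523 , 286.63957597]), np.int32(1698))] [7.35719464e-06 2.96063124e-05] -62.88060186408184 0.020511925581551838
[0.48389391 0.2222962  0.14183383] [0.41839162 0.18724932 0.27331919]
```

View pics/fit.png

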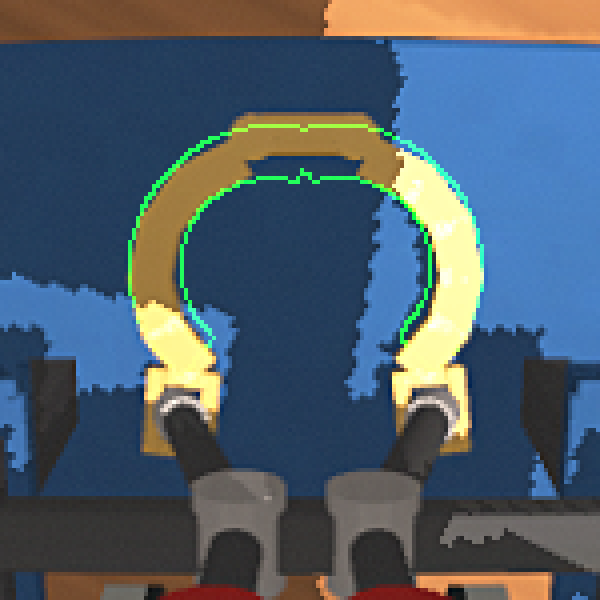

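```bash
cat > e.py <<'E'
from h import *; from station import r
s=r.get_state();W=r.read_camera("wrist")
ux=np.array([.881,.473])
def rep(im,d,tcp,ztop,cols,rows,lab):
    q=cv2.GaussianBlur(im.astype(float),(1,1),0)
    yb=(q[rows[0]:rows[1],cols[0]:cols[1],0]-q[rows[0]:rows[1],cols[0]:cols[1],2]).mean(1) # R-B
    print(lab,dict(zip(range(*rows),yb.round().astype(int).tolist())))
im2=cv2.imread("pics/w2.png")[:,:,::-1]
rep(im2,None,None,0,(270,282),(124,156),"rest")
rep(W["image"],None,None,0,(262,290),(130,165),"now")
# camera pose for w2 via rigid camera-tool transform
R1=Ro.from_rotvec(s["tool_rot"]).as_matrix();Rcw=np.array(W["R"])
Rct=Rcw@R1; tct=Rcw@s["ee_pos"]+W["t"]
tr2=np.array([-.936,-1.56,1.56]);p2=np.array([.48392,.22057,.23482])
R2=Ro.from_rotvec(tr2).as_matrix();d2=dict(W);d2["R"]=Rct@R2.T;d2["t"]=tct-d2["R"]@p2
np.savez("cam.npz",Rct=Rct,tct=tct,K=W["camera_matrix"])
for nm,d,ztops,colr,rws,tcp in(("rest",d2,(.018,),276,(131.5,132.5,143,144),p2),("now",W,(.0255,.0265,),275.8,(138,139,149,150),s["ee_pos"])):
  for z in ztops:
    for rw in rws:print(nm,z,rw,(( ray(d,(colr,rw),z,True)-tcp[:2])@ux*1e3).round(2))
for nm,im,d,z,tcp in(("rest",im2,d2,.138,p2),("now",W["image"],W,.147,s["ee_pos"])):
    a=red(im,(200,180,350,330));P=np.array([ray(d,q[0],z,1) for q in a]).mean(0);print(nm,"grip rel",((P-tcp[:2])@ux*1e3).round(2),((P-tcp[:2])@[-ux[1],ux[0]]*1e3).round(2))
E
python3 e.py
```

```text
rest {124: -92, 125: -75, 126: -60, 127: -49, 128: -50, 129: -62, 130: 14, 131: 95, 132: 84, 133: 83, 134: 82, 135: 82, 136: 89, 137: 64, 138: -25, 139: -56, 140: -50, 141: -49, 142: -48, 143: -49, 144: -48, 145: -49, 146: -48, 147: -48, 148: -47, 149: -47, 150: -52, 151: -52, 152: -46, 153: -47, 154: -52, 155: -53}
now {130: -56, 131: -56, 132: -56, 133: -56, 134: -56, 135: -56, 136: -59, 137: -73, 138: 44, 139: 109, 140: 98, 141: 95, 142: 95, 143: 95, 144: 95, 145: 95, 146: 96, 147: 101, 148: 90, 149: -25, 150: -63, 151: -57, 152: -51, 153: -45, 154: -56, 155: -56, 156: -55, 157: -56, 158: -55, 159: -55, 160: -55, 161: -55, 162: -55, 163: -56, 164: -56}
rest 0.018 131.5 -56.34
rest 0.018 132.5 -55.27
rest 0.018 143 -43.96
rest 0.018 144 -42.88
now 0.0255 138 -56.54
now 0.0255 139 -55.77
now 0.0255 149 -48.09
now 0.0255 150 -47.32
now 0.0265 138 -56.61
now 0.0265 139 -55.85
now 0.0265 149 -48.2
now 0.0265 150 -47.43
rest grip rel 1.04 0.32
now grip rel -0.66 0.02
```

jog_arm:
  motion:
    - {"slide": [0,-5,0],"angular": [0,0,0]}
    - {"slide": [0,-15,0],"angular": [0,0,0]}
    - {"slide": [0,-30,0],"angular": [0,0,0]}
    - {"slide": [0,-50,0],"angular": [0,0,0]}
    - {"slide": [0,-70,0],"angular": [0,0,0]}
    - {"slide": [0,-90,0],"angular": [0,0,0]}
    - {"slide": [0,-106,0],"angular": [0,0,0]}
    - {"slide": [0,-116,0],"angular": [0,0,0]}

```text
t: 5.82
ee_pos: [0.4849, 0.2226, 0.2615]
tool_rot: [-0.941, -1.563, 1.557]
force: [-0.3, 0.0, -1.7]
gripper_width: 0.0342
```

jog_arm:
  motion:
    - {"slide": [-5,0,2],"angular": [0,0,0]}
    - {"slide": [-17,0,7],"angular": [0,0,0]}
    - {"slide": [-35,0,15],"angular": [0,0,0]}
    - {"slide": [-58,0,25],"angular": [0,0,0]}
    - {"slide": [-83,0,35],"angular": [0,0,0]}
    - {"slide": [-108,0,46],"angular": [0,0,0]}
    - {"slide": [-133,0,57],"angular": [0,0,0]}
    - {"slide": [-158,0,67],"angular": [0,0,0]}

```text
t: 6.48
ee_pos: [0.4976, 0.049, 0.2557]
tool_rot: [-0.935, -1.556, 1.56]
force: [1.0, -0.1, -2.1]
gripper_width: 0.0338
```

jog_arm:
  motion:
    - {"slide": [-25,0,10],"angular": [0,0,0]}
    - {"slide": [-48,0,20],"angular": [0,0,0]}
    - {"slide": [-68,0,29],"angular": [0,0,0]}
    - {"slide": [-84,0,36],"angular": [0,0,0]}
    - {"slide": [-94,0,40],"angular": [0,0,0]}
    - {"slide": [-100,0,43],"angular": [0,0,0]}
    - {"slide": [-100,0,43],"angular": [0,0,0]}
    - {"slide": [-100,0,43],"angular": [0,0,0]}

```text
t: 7.15
ee_pos: [0.5074, -0.057, 0.2572]
tool_rot: [-0.936, -1.559, 1.558]
force: [0.5, 0.2, -2.6]
gripper_width: 0.0336
```

```bash
python3 - <<'E'
from h import *; from station import r
s=r.get_state();print(s["ee_pos"],s["force"].round(1),s["gripper_width"],s["q"].round(2))
W=r.read_camera("wrist");np.savez("w5.npz",im=W["image"],R=W["R"],t=W["t"],K=W["camera_matrix"],ee=s["ee_pos"],rot=s["tool_rot"])
print(proj(W,[.495,-.158,.111],1),proj(W,[.495,-.158,.015],1))
cv2.imwrite("pics/w5.png",W["image"][:,:,::-1])
E
```

```text
[ 0.50740923 -0.05702885  0.25716225] [ 0.5  0.2 -2.6] 0.03355663303889776 [-0.26 -0.23  1.86  0.    1.52 -2.32]
[[179.80391693 135.76858173]] [[203.21973901 130.09655066]]
```

View pics/w5.png

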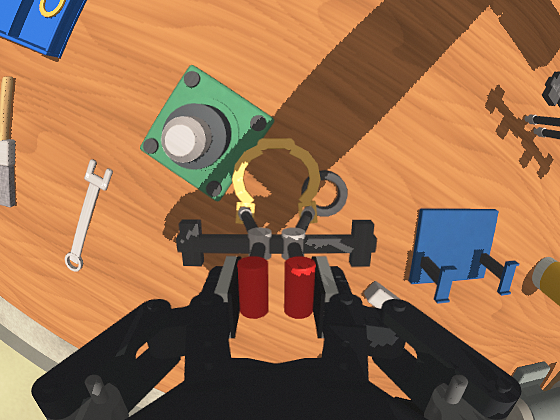

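```bash
cat > g.py <<'E'
from h import *
def disc(im,c,h=22):
    x,y=map(int,c);s=im[y-h:y+h,x-h:x+h].astype(int)
    m=((s.min(2)>185)&(s.max(2)-s.min(2)<30)).astype(np.uint8)
    n,l,st,ce=cv2.connectedComponentsWithStats(m);i=1+np.argmax(st[1:,4])
    cn=max(cv2.findContours((l==i).astype(np.uint8),0,1)[0],key=len)
    return np.array(ce[i])+[x-h,y-h],st[i,4],[round(v,1) for v in cv2.fitEllipse(cn)[1]]
E
python3 - <<'E'
from g import *; from station import r
W=dict(np.load("w5.npz"));W["camera_matrix"]=W["K"]
c,a,e=disc(W["im"],(183,140));print(c,a,e)
for z in(.107,.111,.115):print(z,ray(W,c,z,1))
s=r.get_state()
print("goto",go(s,(.519,-.145,.257),118.2))
E
```

```text
[179.45079787 139.76462766] 752 [29.3, 30.8]
0.107 [ 0.49913496 -0.15770953]
0.111 [ 0.49832438 -0.15677844]
0.115 [ 0.49751381 -0.15584736]
goto ([-83.4, 0.3, 31.3], [-0.02, -0.2, 0.06])
```

jog_arm:
  motion:
    - {"slide": [-6,0,2],"angular": [0,0,0]}
    - {"slide": [-20,0,7],"angular": [0,0,0]}
    - {"slide": [-38,0,14],"angular": [0,0,0]}
    - {"slide": [-56,0,20],"angular": [0,0,0]}
    - {"slide": [-72,0,26],"angular": [0,0,0]}
    - {"slide": [-80,0,28],"angular": [0,0,0]}
    - {"slide": [-83,0,29],"angular": [0,0,0]}
    - {"slide": [-83,0,29],"angular": [0,-0.2,0]}

```text
t: 7.87
ee_pos: [0.5212, -0.1441, 0.2577]
tool_rot: [-0.935, -1.562, 1.561]
force: [-0.2, -0.7, -1.9]
gripper_width: 0.0337
```

jog_arm:
  motion:
    - {"slide": [0,0,0],"angular": [0,0,0]}
    - {"slide": [0,0,0],"angular": [0,0,0]}
    - {"slide": [0,0,0],"angular": [0,0,0]}

```text
t: 8.12
ee_pos: [0.5211, -0.1433, 0.2578]
tool_rot: [-0.934, -1.562, 1.562]
force: [-0.6, 0.9, -2.8]
gripper_width: 0.0339
```

```bash
python3 - <<'E'
from g import *; from station import r
s=r.get_state();print(s["ee_pos"],s["force"].round(1),s["gripper_width"],s["tool_rot"])
W=r.read_camera("wrist");S=r.read_camera("scene")["image"]
np.savez("w6.npz",im=W["image"],R=W["R"],t=W["t"],K=W["camera_matrix"],ee=s["ee_pos"],rot=s["tool_rot"])
print(proj(W,[.497,-.157,.111],1))
cv2.imwrite("pics/w6.png",np.hstack([cv2.resize(W["image"][100:260,196:356],(500,500),interpolation=2),cv2.resize(S[130:270,190:274],(300,500),interpolation=2)])[:,:,::-1])
E
```

```text
[ 0.5210933  -0.14330362  0.25782034] [-0.6  0.9 -2.8] 0.033880837134822234 [-0.93425712 -1.56237379  1.56201117]
[[274.86670239 168.61251052]]
```

View pics/w6.png

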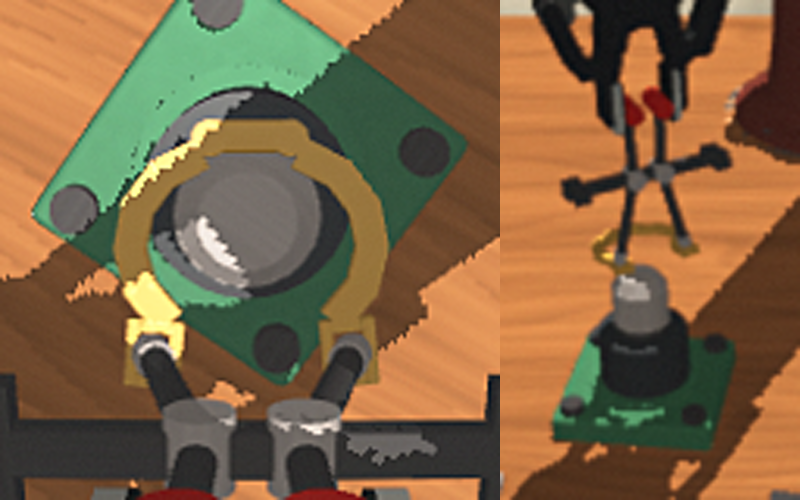

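```bash
cat > k.py <<'E'
from h import *
ux=np.array([.881,.473]);uy=np.array([-.473,.881])
W=dict(np.load("w6.npz"));W["camera_matrix"]=W["K"];ee=W["ee"]
def rel(z,u,zm=3.125,o=(196,100)):
    p=(np.array(u)+.5)/zm-.5+np.array(o);X=ray(W,p,z,1)-ee[:2];return np.array([X@ux,X@uy])*1e3
zt=.1427 # ring top z (ring bottom = TCP-.1211)
print("disc",rel(.111,(245,212)),"cyl42 sides",(rel(.101,(173,222))+rel(.101,(322,222)))/2, "topbot",(rel(.101,(247,150))+rel(.101,(247,297)))/2, "diam",rel(.101,(173,222))-rel(.101,(322,222)))
print("block out/in",rel(zt,(256,119)),rel(zt,(252,150)),"corners",rel(zt,(205,119)),rel(zt,(308,119)))
print("tabs outer",rel(zt,(125,350)),rel(zt,(376,350)),"in",rel(zt,(184,350)),rel(zt,(320,350)))
print("arms outer",rel(zt,(116,250)),rel(zt,(388,250)),"inner",rel(zt,(150,245)),rel(zt,(348,245)))
E
python3 k.py
```

```text
disc [-28.68321259  -1.36719494] cyl42 sides [-24.19232861  -0.69513974] topbot [-23.41287112  -0.83893072] diam [-2.22819992e-02 -4.28654394e+01]
block out/in [-56.77394115   1.43546848] [-49.19449927   0.47254943] corners [-56.81207413 -10.87067119] [-56.83160188  13.99170766]
tabs outer [  1.49682775 -31.9084504 ] [ 1.52694502 32.13722366] in [  1.50404509 -16.79598732] [ 1.520301   17.78130953]
arms outer [-24.50715737 -33.32105313] [-24.49292088  34.30689473] inner [-25.70428017 -24.77973056] [-25.68432167  24.25706452]
```

```bash
python3 - <<'E'
import numpy as np
im=np.load("w6.npz")["im"]
print("col274", [(i,im[i,274].tolist()) for i in range(142,202)])
print("row168", [(j,im[168,j].tolist()) for j in list(range(238,322))])
E
```

```text
col274 [(142, [153, 120, 62]), (143, [154, 121, 64]), (144, [154, 119, 64]), (145, [153, 118, 63]), (146, [153, 118, 62]), (147, [154, 117, 58]), (148, [118, 86, 30]), (149, [108, 105, 108]), (150, [111, 105, 102]), (151, [112, 105, 100]), (152, [112, 104, 100]), (153, [113, 106, 102]), (154, [111, 105, 100]), (155, [116, 111, 105]), (156, [121, 114, 109]), (157, [122, 114, 109]), (158, [119, 111, 107]), (159, [119, 111, 107]), (160, [120, 113, 108]), (161, [118, 113, 107]), (162, [120, 112, 106]), (163, [118, 110, 105]), (164, [120, 113, 107]), (165, [120, 113, 109]), (166, [121, 113, 109]), (167, [118, 110, 106]), (168, [119, 111, 108]), (169, [119, 110, 106]), (170, [119, 113, 108]), (171, [117, 110, 106]), (172, [117, 110, 105]), (173, [118, 110, 106]), (174, [119, 111, 106]), (175, [119, 112, 107]), (176, [118, 110, 107]), (177, [117, 111, 105]), (178, [114, 108, 103]), (179, [115, 109, 103]), (180, [114, 108, 101]), (181, [114, 108, 103]), (182, [118, 109, 105]), (183, [118, 111, 107]), (184, [117, 109, 104]), (185, [116, 109, 103]), (186, [141, 133, 127]), (187, [107, 100, 96]
[... 1536 characters left out ...]
, 110, 105]), (291, [108, 102, 97]), (292, [108, 101, 97]), (293, [108, 101, 97]), (294, [107, 100, 95]), (295, [104, 97, 93]), (296, [106, 99, 94]), (297, [113, 105, 101]), (298, [91, 86, 84]), (299, [53, 53, 54]), (300, [44, 46, 48]), (301, [47, 47, 49]), (302, [49, 51, 52]), (303, [45, 49, 50]), (304, [45, 48, 49]), (305, [43, 45, 52]), (306, [29, 39, 48]), (307, [104, 81, 44]), (308, [158, 121, 62]), (309, [155, 120, 62]), (310, [152, 117, 61]), (311, [152, 118, 60]), (312, [153, 118, 62]), (313, [153, 118, 62]), (314, [152, 116, 62]), (315, [152, 117, 62]), (316, [154, 117, 61]), (317, [159, 121, 62]), (318, [106, 100, 62]), (319, [38, 78, 60]), (320, [50, 83, 61]), (321, [52, 84, 61])]
```

```bash
cat >> k.py <<'E'
print("----")
def rp(z,p): X=ray(W,p,z,1)-ee[:2];return np.array([X@ux,X@uy])*1e3
print("rim",rp(.101,(274.8,168.)),"width",rp(.101,(250.8,168))-rp(.101,(298.5,168)),"bottom",rp(.101,(274.8,191.6)),"disc",rp(.111,(275.5,170.3)))
print("ring in/out",rp(zt,(275,148.3)),rp(zt,(275,137.9)), "arms in row168",rp(zt,(244.7,168)),rp(zt,(306.7,168)), "mid cols",)
E
python3 k.py | sed -n '/----/,$p'
```

```text
----
rim [-26.58795373  -0.74512961] width [-2.49054971e-02 -4.28076000e+01] bottom [-4.79290226 -0.76117803] disc [-26.21845042  -0.12280587]
ring in/out [-48.70428804  -0.51213379] [-56.65178883  -0.50905005] arms in row168 [-33.60046042 -23.80545241] [-33.58674262  23.84457632] mid cols
```

jog_arm:
  motion:
    - {"slide": [-0.3,0,-0.5],"angular": [0,0,0]}
    - {"slide": [-0.7,2,-1.1],"angular": [0,0,0]}
    - {"slide": [-0.7,6,-1.1],"angular": [0,0,0]}
    - {"slide": [-0.7,11,-1.1],"angular": [0,0,0]}
    - {"slide": [-0.7,16,-1.1],"angular": [0,0,0]}
    - {"slide": [-0.7,20,-1.1],"angular": [0,0,0]}
    - {"slide": [-0.7,22,-1.1],"angular": [0,0,0]}
    - {"slide": [-0.7,22,-1.1],"angular": [0,0,0]}

```text
t: 8.88
ee_pos: [0.522, -0.144, 0.2347]
tool_rot: [-0.933, -1.561, 1.561]
force: [0.2, 0.3, -2.6]
gripper_width: 0.0336
```

jog_arm:
  motion:
    - {"slide": [0,1,0],"angular": [0,0,0]}
    - {"slide": [0,2,0],"angular": [0,0,0]}
    - {"slide": [0,4,0],"angular": [0,0,0]}
    - {"slide": [0,6,0],"angular": [0,0,0]}
    - {"slide": [0,8,0],"angular": [0,0,0]}
    - {"slide": [0,10,0],"angular": [0,0,0]}
    - {"slide": [0,11,0],"angular": [0,0,0]}
    - {"slide": [0,12,0],"angular": [0,0,0]}

```text
t: 9.55
ee_pos: [0.5223, -0.1442, 0.2236]
tool_rot: [-0.935, -1.561, 1.561]
force: [-0.4, 0.5, -1.2]
gripper_width: 0.0341
```

```bash
python3 - <<'E'
from g import *; from station import r
s=r.get_state();print(s["ee_pos"],s["force"].round(1),s["ft_torque"].round(3),s["gripper_width"])
W=r.read_camera("wrist");S=r.read_camera("scene")["image"]
cv2.imwrite("pics/w7.png",np.hstack([cv2.resize(W["image"][100:260,196:356],(500,500),interpolation=2),cv2.resize(S[150:260,190:256],(300,500),interpolation=2)])[:,:,::-1])
E
```

```text
[ 0.52234533 -0.14419509  0.22362115] [-0.4  0.5 -1.2] [ 0.019 -0.017  0.007] 0.03407619939654818
```

View pics/w7.png

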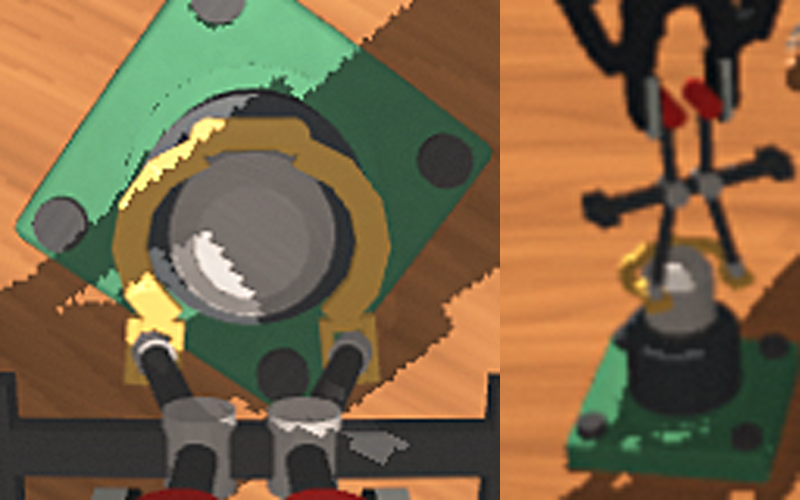

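jog_arm:
  motion:
    - {"slide": [0,1,0],"angular": [0,0,0]}
    - {"slide": [0,3,0],"angular": [0,0,0]}
    - {"slide": [0,5,0],"angular": [0,0,0]}
    - {"slide": [0,7,0],"angular": [0,0,0]}
    - {"slide": [0,9,0],"angular": [0,0,0]}
    - {"slide": [0,11,0],"angular": [0,0,0]}
    - {"slide": [0,13,0],"angular": [0,0,0]}
    - {"slide": [0,14,0],"angular": [0,0,0]}

```text
t: 10.32
ee_pos: [0.5223, -0.1442, 0.2093]
tool_rot: [-0.934, -1.561, 1.561]
force: [-0.3, 0.7, -3.2]
gripper_width: 0.0334
```

jog_arm:
  motion:
    - {"slide": [0,1,0],"angular": [0,0,0]}
    - {"slide": [0,3,0],"angular": [0,0,0]}
    - {"slide": [0,5,0],"angular": [0,0,0]}
    - {"slide": [0,7,0],"angular": [0,0,0]}
    - {"slide": [0,9,0],"angular": [0,0,0]}
    - {"slide": [0,11,0],"angular": [0,0,0]}
    - {"slide": [0,12,0],"angular": [0,0,0]}
    - {"slide": [0,13,0],"angular": [0,0,0]}

```text
t: 10.98
ee_pos: [0.5224, -0.1442, 0.1966]
tool_rot: [-0.935, -1.561, 1.561]
force: [-0.9, 0.1, -2.5]
gripper_width: 0.0334
```

jog_arm:
  motion:
    - {"slide": [0,1,0],"angular": [0,0,0]}
    - {"slide": [0,2,0],"angular": [0,0,0]}
    - {"slide": [0,3,0],"angular": [0,0,0]}
    - {"slide": [0,4,0],"angular": [0,0,0]}
    - {"slide": [0,5,0],"angular": [0,0,0]}
    - {"slide": [0,6,0],"angular": [0,0,0]}
    - {"slide": [0,6,0],"angular": [0,0,0]}

```text
t: 11.57
ee_pos: [0.5223, -0.1442, 0.1905]
tool_rot: [-0.935, -1.561, 1.562]
force: [-0.2, -0.2, -2.0]
gripper_width: 0.0338
```

jog_arm:
  motion:
    - {"slide": [0,0.5,0],"angular": [0,0,0]}
    - {"slide": [0,1,0],"angular": [0,0,0]}
    - {"slide": [0,1.5,0],"angular": [0,0,0]}
    - {"slide": [0,2,0],"angular": [0,0,0]}
    - {"slide": [0,2,0],"angular": [0,0,0]}

```text
t: 11.98
ee_pos: [0.5225, -0.1442, 0.1887]
tool_rot: [-0.935, -1.562, 1.561]
force: [0.4, 0.2, -2.1]
gripper_width: 0.0337
```

jog_arm:
  motion:
    - {"slide": [0,0.5,0],"angular": [0,0,0]}
    - {"slide": [0,1,0],"angular": [0,0,0]}
    - {"slide": [0,1.5,0],"angular": [0,0,0]}
    - {"slide": [0,2,0],"angular": [0,0,0]}
    - {"slide": [0,2,0],"angular": [0,0,0]}

```text
t: 12.4
ee_pos: [0.5224, -0.1442, 0.1867]
tool_rot: [-0.935, -1.561, 1.561]
force: [0.2, -0.1, -1.9]
gripper_width: 0.0336
```

jog_arm:
  motion:
    - {"slide": [0,0.5,0],"angular": [0,0,0]}
    - {"slide": [0,1,0],"angular": [0,0,0]}
    - {"slide": [0,1.5,0],"angular": [0,0,0]}
    - {"slide": [0,1.5,0],"angular": [0,0,0]}

```text
t: 12.73
ee_pos: [0.5224, -0.1442, 0.1852]
tool_rot: [-0.935, -1.561, 1.561]
force: [0.2, -0.1, -2.1]
gripper_width: 0.0339
```

jog_arm:
  motion:
    - {"slide": [0,0.5,0],"angular": [0,0,0]}
    - {"slide": [0,1,0],"angular": [0,0,0]}
    - {"slide": [0,1.5,0],"angular": [0,0,0]}
    - {"slide": [0,1.5,0],"angular": [0,0,0]}

```text
t: 13.07
ee_pos: [0.5224, -0.1442, 0.1837]
tool_rot: [-0.935, -1.561, 1.562]
force: [0.5, 0.0, -1.9]
gripper_width: 0.0337
```

jog_arm:
  motion:
    - {"slide": [0,0.5,0],"angular": [0,0,0]}
    - {"slide": [0,1,0],"angular": [0,0,0]}
    - {"slide": [0,1.5,0],"angular": [0,0,0]}
    - {"slide": [0,1.5,0],"angular": [0,0,0]}

```text
t: 13.4
ee_pos: [0.5229, -0.1443, 0.1833]
tool_rot: [-0.936, -1.562, 1.561]
force: [-1.0, 1.7, 3.2]
gripper_width: 0.0338
```

jog_arm:
  motion:
    - {"slide": [0,0.3,-0.3],"angular": [0,0,0]}
    - {"slide": [0,0.9,-0.7],"angular": [0,0,0]}
    - {"slide": [0,1.3,-1.1],"angular": [0,0,0]}
    - {"slide": [0,1.3,-1.1],"angular": [0,0,0]}
  grip: 0.06

```text
t: 13.73
ee_pos: [0.5244, -0.1441, 0.1829]
tool_rot: [-0.938, -1.562, 1.562]
force: [-0.3, 0.5, 6.6]
gripper_width: 0.0404
```

jog_arm:
  motion:
    - {"slide": [0,0,-0.3],"angular": [0,0,0]}
    - {"slide": [0,0.4,-0.7],"angular": [0,0,0]}
    - {"slide": [0,0.7,-1.1],"angular": [0,0,0]}
    - {"slide": [0,0.7,-1.1],"angular": [0,0,0]}
  grip: -0.08

```text
t: 14.07
ee_pos: [0.5252, -0.1436, 0.182]
tool_rot: [-0.938, -1.562, 1.562]
force: [-0.3, 0.4, 7.9]
gripper_width: 0.0462
```

jog_arm:
  motion:
    - {"slide": [0,-0.2,-0.3],"angular": [0,0,0]}
    - {"slide": [0,-0.2,-0.7],"angular": [0,0,0]}
    - {"slide": [0,-0.2,-1.1],"angular": [0,0,0]}
    - {"slide": [0,-0.2,-1.1],"angular": [0,0,0]}
  grip: -0.22

```text
t: 14.4
ee_pos: [0.5255, -0.1428, 0.1806]
tool_rot: [-0.936, -1.561, 1.562]
force: [0.2, -0.7, 3.4]
gripper_width: 0.0523
```

jog_arm:
  motion:
    - {"slide": [0,0.3,-0.3],"angular": [0,0,0]}
    - {"slide": [0,0.6,-0.7],"angular": [0,0,0]}
    - {"slide": [0,0.8,-1.1],"angular": [0,0,0]}
    - {"slide": [0,0.8,-1.1],"angular": [0,0,0]}
    - {"slide": [0,0.8,-1.1],"angular": [0,0,0]}
  grip: -0.35

```text
t: 14.82
ee_pos: [0.5258, -0.1419, 0.1788]
tool_rot: [-0.933, -1.561, 1.561]
force: [0.2, -0.7, -2.0]
gripper_width: 0.0575
```

```bash
python3 - <<'E'
from g import *; from station import r
s=r.get_state();print(s["ee_pos"],s["force"].round(1),s["ft_torque"].round(3),s["gripper_width"])
W=r.read_camera("wrist");S=r.read_camera("scene")["image"]
np.savez("w8.npz",im=W["image"],R=W["R"],t=W["t"],K=W["camera_matrix"],ee=s["ee_pos"],rot=s["tool_rot"])
cv2.imwrite("pics/w8.png",np.hstack([cv2.resize(W["image"][100:260,196:356],(500,500),interpolation=2),cv2.resize(S[150:260,190:256],(300,500),interpolation=2)])[:,:,::-1])
E
```

```text
[ 0.52578122 -0.14186351  0.17879687] [ 0.2 -0.7 -2. ] [ 0.001  0.069 -0.038] 0.05747527177448489
```

View pics/w8.png

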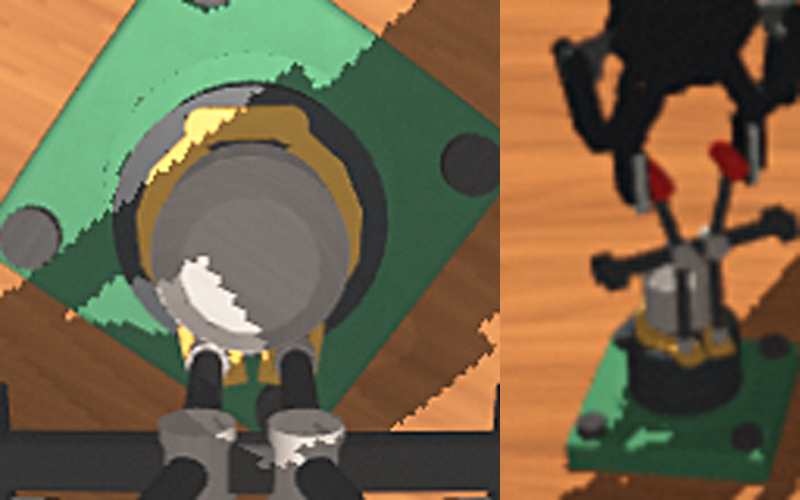

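jog_arm:
  motion:
    - {"slide": [0,0,0],"angular": [0,0,0]}
    - {"slide": [0,0,0],"angular": [0,0,0]}
    - {"slide": [0,-0.5,0],"angular": [0,0,0]}
    - {"slide": [0,-1,0],"angular": [0,0,0]}
    - {"slide": [0,-2,0],"angular": [0,0,0]}
    - {"slide": [0,-3,0],"angular": [0,0,0]}
  grip: -0.37

```text
t: 15.42
ee_pos: [0.5263, -0.1421, 0.1828]
tool_rot: [-0.935, -1.562, 1.561]
force: [-0.7, 0.1, -2.2]
gripper_width: 0.0585
```

jog_arm:
  motion:
    - {"slide": [0,-1,0],"angular": [0,0,0]}
    - {"slide": [0,-2.5,0],"angular": [0,0,0]}
    - {"slide": [0,-4,0],"angular": [0,0,0]}
    - {"slide": [0,-6,0],"angular": [0,0,0]}
    - {"slide": [0,-8,0],"angular": [0,0,0]}
    - {"slide": [0,-10,0],"angular": [0,0,0]}
    - {"slide": [0,-12,0],"angular": [0,0,0]}
    - {"slide": [0,-12,0],"angular": [0,0,0]}

```text
t: 16.08
ee_pos: [0.5266, -0.1423, 0.1954]
tool_rot: [-0.936, -1.562, 1.562]
force: [0.4, 0.7, -1.6]
gripper_width: 0.0583
```

```bash
cat > v.py <<'E'
from g import *; from station import r
import sys
s=r.get_state();print(s["ee_pos"],s["force"].round(1),s["ft_torque"].round(3),s["gripper_width"])
W=r.read_camera("wrist");n=sys.argv[1]
np.savez(n+".npz",im=W["image"],R=W["R"],t=W["t"],K=W["camera_matrix"],ee=s["ee_pos"],rot=s["tool_rot"])
im=W["image"].astype(int)
a=red(W["image"],(190,170,370,340));print(a)
ux=np.array([.881,.473])
for z in(.003,.005):
    P=np.array([ray(W,q[0],s["ee_pos"][2]+z,1) for q in a]);X=P.mean(0)-s["ee_pos"][:2];print(X@ux*1e3,X@[-ux[1],ux[0]]*1e3,np.degrees(np.arctan2(*(P[0]-P[1])[::-1])),np.linalg.norm(P[0]-P[1]))
m=(im[...,0]>1.45*im[...,2])&(im[...,1]>1.15*im[...,2])&(im[...,1]>.68*im[...,0])
m=m[120:260,200:350];v,u=np.nonzero(m);print("brass",m.sum(),u.min()+200,u.max()+200,v.min()+120,v.max()+120)
for y in range(120,260,4):print("".join("#" if q else "." for q in m[y-120,::2]))
E
python3 v.py w9
```

```text
[ 0.52658471 -0.14226569  0.1953947 ] [ 0.4  0.7 -1.6] [0.006 0.053 0.006] 0.05825874995880517
[(array([225.08645374, 291.89647577]), np.int32(1816)), (array([326.84926884, 292.45106862]), np.int32(1778))]
4.113265457819756 0.030938248192384065 -62.224895978968355 0.04699649966721798
2.891371408167646 0.030140333309034782 -62.224895978968476 0.046264724691194206
brass 1553 200 349 120 259
..............#............................................................
..#................................................................#.......
...........................................................................
..........#....................################............................
.............................###################...........................
.............................###################...........................
......#....................######...........#######........................
.........................######................######......................
........................#####....................#####.....................
..#....................#
[... 1251 characters left out ...]
................
............................#......................#.......................
...........................................................................
.........................#.........................#.......................
.......................#.............................#.....................
...........................................................................
...........................................................................
...........................................................................
...........................................................................
...........................................................................
```

jog_arm:
  motion:
    - {"slide": [0,-2,0],"angular": [0,0,0]}
    - {"slide": [0,-7,0],"angular": [0,0,0]}
    - {"slide": [0,-15,0],"angular": [0,0,0]}
    - {"slide": [0,-25,0],"angular": [0,0,0]}
    - {"slide": [0,-36,0],"angular": [0,0,0]}
    - {"slide": [0,-47,0],"angular": [0,0,0]}
    - {"slide": [0,-56,0],"angular": [0,0,0]}
    - {"slide": [0,-62,0],"angular": [0,0,0]}

```text
t: 16.8
ee_pos: [0.5269, -0.1424, 0.2592]
tool_rot: [-0.938, -1.563, 1.562]
force: [0.4, -0.4, -2.3]
gripper_width: 0.0585
```

jog_arm:
  motion:
    - {"slide": [3,0,-1],"angular": [0,0,0]}
    - {"slide": [9,0,-4],"angular": [0,0,0]}
    - {"slide": [18,0,-7],"angular": [0,0,0]}
    - {"slide": [30,0,-12],"angular": [0,0,0]}
    - {"slide": [45,0,-18],"angular": [0,0,0]}
    - {"slide": [60,0,-24],"angular": [0,0,0]}
    - {"slide": [76,0,-30],"angular": [0,0,0]}
    - {"slide": [92,0,-37],"angular": [0,0,0]}

```text
t: 17.47
ee_pos: [0.5146, -0.0416, 0.2558]
tool_rot: [-0.933, -1.561, 1.562]
force: [-0.2, 0.6, -1.9]
gripper_width: 0.0587
```

jog_arm:
  motion:
    - {"slide": [17,0,-7],"angular": [0,0,0]}
    - {"slide": [34,0,-13],"angular": [0,0,0]}
    - {"slide": [51,0,-20],"angular": [0,0,0]}
    - {"slide": [68,0,-27],"angular": [0,0,0]}
    - {"slide": [85,0,-34],"angular": [0,0,0]}
    - {"slide": [102,0,-40],"angular": [0,0,0]}
    - {"slide": [119,0,-47],"angular": [0,0,0]}
    - {"slide": [136,0,-54],"angular": [0,0,0]}

```text
t: 18.13
ee_pos: [0.4977, 0.1038, 0.2559]
tool_rot: [-0.933, -1.561, 1.562]
force: [0.4, -0.6, -1.7]
gripper_width: 0.0586
```

jog_arm:
  motion:
    - {"slide": [17,0,-7],"angular": [0,0,0]}
    - {"slide": [34,0,-13],"angular": [0,0,0]}
    - {"slide": [51,0,-20],"angular": [0,0,0]}
    - {"slide": [67,0,-26],"angular": [0,0,0]}
    - {"slide": [81,0,-32],"angular": [0,0,0]}
    - {"slide": [93,0,-37],"angular": [0,0,0]}
    - {"slide": [103,0,-41],"angular": [0,0,0]}
    - {"slide": [108,0,-43],"angular": [0,0,0]}

```text
t: 18.8
ee_pos: [0.485, 0.2189, 0.2563]
tool_rot: [-0.933, -1.562, 1.563]
force: [0.5, -0.2, -1.2]
gripper_width: 0.0586
```

```bash
python3 v.py w10 | head -6; python3 -c "
from h import *; from station import r
s=r.get_state();print(go(s,(.4847,.2213,s['ee_pos'][2]),118.1))"
```

```text
[0.48499705 0.21888053 0.25625481] [ 0.5 -0.2 -1.2] [ 0.017 -0.001 -0.021] 0.05856332973035883
[(array([224.75285388, 291.89212329]), np.int32(1752)), (array([326.94264195, 292.76709154]), np.int32(1726))]
4.193900148377047 -0.01255608565319628 -62.38583457671706 0.04721183465814237
2.974394281137346 -0.017244569365459754 -62.385834576717045 0.04647732904772973
brass 281 201 349 124 259
...........................................................................
([2.2, 0.0, -0.7], [-0.02, 0.17, 0.05])
```

jog_arm:
  motion:
    - {"slide": [1,4,-0.5],"angular": [0,0,0]}
    - {"slide": [2.2,14,-0.7],"angular": [0,0.2,0]}
    - {"slide": [2.2,30,-0.7],"angular": [0,0.2,0]}
    - {"slide": [2.2,48,-0.7],"angular": [0,0.2,0]}
    - {"slide": [2.2,66,-0.7],"angular": [0,0.2,0]}
    - {"slide": [2.2,84,-0.7],"angular": [0,0.2,0]}
    - {"slide": [2.2,98,-0.7],"angular": [0,0.2,0]}
    - {"slide": [2.2,106,-0.7],"angular": [0,0.2,0]}

```text
t: 19.52
ee_pos: [0.4839, 0.2184, 0.1473]
tool_rot: [-0.935, -1.554, 1.56]
force: [0.3, -0.9, -3.1]
gripper_width: 0.0583
```

jog_arm:
  motion:
    - {"slide": [0,3,0],"angular": [0,0,0]}
    - {"slide": [0,5,0],"angular": [0,0,0]}
    - {"slide": [0,7,0],"angular": [0,0,0]}
    - {"slide": [0,9,0],"angular": [0,0,0]}
    - {"slide": [0,9,0],"angular": [0,0,0]}
    - {"slide": [0,9,0],"angular": [0,0,0]}

```text
t: 20.02
ee_pos: [0.4857, 0.2197, 0.1423]
tool_rot: [-0.938, -1.56, 1.559]
force: [0.4, 1.0, -1.4]
gripper_width: 0.0584
```

```bash
cat > c.py <<'E'
from h import *; from station import r
import sys
s=r.get_state();W=r.read_camera("wrist");T=r.read_camera("scene");print(s["ee_pos"],s["force"],s["gripper_width"])
# where feet / ledge lips fall in the picture, pliers assumed nominal at stand
c=np.array([.4847,.2213]);ux=np.array([.881,.473]);uy=np.array([-.473,.881])
im=W["image"]
for sg in(1,-1):
    e=c+sg*.052*uy
    for dx in(-.022,.022):print(sg,dx,proj(W,np.r_[e+dx*ux,.0857],1).round(1))
x0,y0,x1,y1=map(int,sys.argv[1:5])
g=cv2.cvtColor(im[y0:y1,x0:x1],cv2.COLOR_RGB2HSV);b=(im[y0:y1,x0:x1,2].astype(int)>im[y0:y1,x0:x1,0]*1.5);k=im[y0:y1,x0:x1].max(2)
for i in range(0,y1-y0,2):print(y0+i,"".join("B" if b[i,j] else ("#" if (g[i,j,1]<70) else ".") for j in range(0,x1-x0,2)))
E
python3 c.py 180 190 370 270
```

```text
[0.48570486 0.21971628 0.1423424 ] [ 0.38882361  0.95622699 -1.36214935] 0.058378633649733135
1 -0.022 [[363.2 202.4]]
1 0.022 [[357.6 266.7]]
-1 -0.022 [[193.9 203.1]]
-1 0.022 [[199.8 267.6]]
190 ...........BBBBBBBBBBBBBBBBBBBBBBBBBBBBBBBBBBBBBBBBBBBBBBBBBBBBBBBBBBBBBBBBBBBBBBBBBBBBB.......
192 ...........BBBBBBBBBBBBBBBBBBBBBBBBBBBBBBBBBBBBBBBBBBBBBBBBBBBBBBBBBBBBBBBBBBBBBBBBBBBBB.......
194 ...........BBBBBBBBBBBBBBBBBBBBBBBBBBBBBBBBBBBBBBBBBBBBBBBBBBBBBBBBBBBBBBBBBBBBBBBBBBBBB.......
196 ...........BBBBBBBBBBBBBBBBBBBBBBBBBBBBBBBBBBBBBBBBBBBBBBBBBBBBBBBBBBBBBBBBBBBBBBBBBBBBB.......
198 ...........BBBBBBBBBBBBBBBBBBBBBBBBBBBBBBBBBBBBBBBBBBBBBBBBBBBBBBBBBBBBBBBBBBBBBBBBBBBBB.......
200 ...BBBBBBBBBBBBB#####BBBBBBBBBBBBBBBBBBBBBBBBBBBBBBBBBBBBBBBBBBBBBBBBBBBBBBBBB#####BBBBB#######
202 ..BBBBBBBBBBBBBBB#####BBBBBBBBBBBBBBBBBBBBBBBBBBBBBBBBBBBBBBBBBBBBBBBBBBBBBBB.#####BBBBBBBBBBBB
204 .BBBBBBBBBBBBBBBB#####BBBBBBBBBBBBBBBBBBBBBBBBBBBBBBBBBBBBBBBBBBBBBBBBBBBBBBB######BBBBBBBBBBBB
206 .BBBBBBBBBBBBBBBB#####BBBBBBBBBBBBBBBBBBBBBBBBBBBBBBBBBBBBBBBBBBBBBBBBBBBBBBB######BBBBBBBBBBBB
208 .#
[... 2393 characters left out ...]

256 ###############################################################################################
258 ###########BBBBBBB.............###############.....###############...............BBBBB#########
260 #################B............################.....###############..............###############
262 #################B...........#################......################.............##############
264 ################..............###############........###############.............B#############
266 ###############...............#######.......................#######...............#############
268 ##############................######.........................######................############
```

```bash
python3 - <<'E'
from h import *; from station import r
W=r.read_camera("wrist");c=np.array([.4847,.2213]);ux=np.array([.881,.473]);uy=np.array([-.473,.881])
for z in(.097,.101,.105):
  for q in((360,223.5),(190,223.5)):
    X=ray(W,q,z,1)-c;print(z,q,(X@ux*1e3).round(2),(X@uy*1e3).round(2))
W=r.read_camera("wrist");im=W["image"]
print([ (i,im[i,362].tolist()) for i in range(196,290,1)][::2])
X=cv2.imread("pics/w2.png")[:,:,::-1]
print("rest foot col 336 / 218",[(i,X[i,336].tolist(),X[i,218].tolist()) for i in range(172,232,2)])
E
```

```text
0.097 (360, 223.5) -12.28 47.78
0.097 (190, 223.5) -12.77 -52.33
0.101 (360, 223.5) -13.69 46.66
0.101 (190, 223.5) -14.16 -51.18
0.105 (360, 223.5) -15.09 45.54
0.105 (190, 223.5) -15.55 -50.04
[(196, [229, 150, 91]), (198, [237, 158, 94]), (200, [142, 103, 91]), (202, [32, 57, 86]), (204, [55, 94, 140]), (206, [72, 124, 188]), (208, [69, 121, 184]), (210, [69, 121, 184]), (212, [70, 120, 184]), (214, [69, 120, 185]), (216, [69, 121, 186]), (218, [29, 47, 71]), (220, [66, 115, 175]), (222, [76, 132, 205]), (224, [45, 40, 34]), (226, [55, 53, 54]), (228, [104, 99, 99]), (230, [108, 102, 100]), (232, [106, 101, 98]), (234, [108, 105, 102]), (236, [108, 104, 101]), (238, [108, 106, 104]), (240, [109, 107, 103]), (242, [108, 105, 100]), (244, [110, 106, 104]), (246, [112, 105, 105]), (248, [112, 108, 105]), (250, [111, 106, 105]), (252, [108, 105, 100]), (254, [105, 104, 101]), (256, [113, 107, 106]), (258, [110, 106, 104]), (260, [109, 106, 102]), (262, [110, 105, 106]), (264, [111, 106, 105]), (266, [109, 104, 105]), (268, [121, 115, 115]), (270, [29, 30, 32]), (272, [33, 34, 35]), (2
[... 605 characters left out ...]
 91]), (194, [99, 96, 93], [91, 89, 87]), (196, [96, 92, 91], [92, 88, 87]), (198, [94, 92, 89], [111, 108, 104]), (200, [101, 99, 95], [132, 126, 123]), (202, [92, 90, 86], [129, 125, 121]), (204, [120, 116, 112], [101, 97, 95]), (206, [116, 111, 106], [59, 58, 56]), (208, [93, 89, 88], [40, 40, 40]), (210, [94, 90, 86], [47, 44, 43]), (212, [93, 87, 86], [47, 45, 45]), (214, [91, 89, 85], [44, 42, 42]), (216, [93, 89, 84], [47, 43, 44]), (218, [68, 97, 138], [27, 49, 74]), (220, [57, 104, 162], [24, 48, 72]), (222, [19, 35, 52], [23, 42, 62]), (224, [57, 105, 162], [30, 51, 77]), (226, [133, 119, 117], [84, 58, 47]), (228, [216, 136, 79], [98, 62, 37]), (230, [199, 128, 77], [92, 61, 36])]
```

jog_arm:
  motion:
    - {"slide": [0.6,1,0],"angular": [0,0,0]}
    - {"slide": [1.2,3,0],"angular": [0,0,0]}
    - {"slide": [1.7,5,0],"angular": [0,0,0]}
    - {"slide": [1.7,7,0],"angular": [0,0,0]}
    - {"slide": [1.7,8,0],"angular": [0,0,0]}
    - {"slide": [1.7,8.5,0],"angular": [0,0,0]}
    - {"slide": [1.7,8.5,0],"angular": [0,0,0]}

```text
t: 20.8
ee_pos: [0.4844, 0.2211, 0.1329]
tool_rot: [-0.937, -1.559, 1.559]
force: [-0.1, 0.3, -1.6]
gripper_width: 0.0582
```

jog_arm:
  motion:
    - {"slide": [0,0.5,0],"angular": [0,0,0]}
    - {"slide": [0,1,0],"angular": [0,0,0]}
    - {"slide": [0,1.5,0],"angular": [0,0,0]}
    - {"slide": [0,1.5,0],"angular": [0,0,0]}

```text
t: 21.13
ee_pos: [0.4845, 0.2211, 0.1316]
tool_rot: [-0.937, -1.559, 1.559]
force: [0.2, -0.2, -1.8]
gripper_width: 0.0586
```

jog_arm:
  motion:
    - {"slide": [0,0.5,0],"angular": [0,0,0]}
    - {"slide": [0,1,0],"angular": [0,0,0]}
    - {"slide": [0,1.5,0],"angular": [0,0,0]}
    - {"slide": [0,1.5,0],"angular": [0,0,0]}

```text
t: 21.47
ee_pos: [0.4845, 0.2211, 0.1301]
tool_rot: [-0.937, -1.559, 1.559]
force: [-0.3, -0.7, -2.9]
gripper_width: 0.0585
```

jog_arm:
  motion:
    - {"slide": [0,0.5,0],"angular": [0,0,0]}
    - {"slide": [0,1,0],"angular": [0,0,0]}
    - {"slide": [0,1.5,0],"angular": [0,0,0]}
    - {"slide": [0,1.5,0],"angular": [0,0,0]}

```text
t: 21.8
ee_pos: [0.4845, 0.2211, 0.1285]
tool_rot: [-0.937, -1.559, 1.559]
force: [1.0, 0.6, -2.0]
gripper_width: 0.0585
```

jog_arm:
  motion:
    - {"slide": [0,0.5,0],"angular": [0,0,0]}
    - {"slide": [0,1,0],"angular": [0,0,0]}
    - {"slide": [0,1.5,0],"angular": [0,0,0]}
    - {"slide": [0,1.5,0],"angular": [0,0,0]}

```text
t: 22.13
ee_pos: [0.4845, 0.2211, 0.127]
tool_rot: [-0.937, -1.559, 1.559]
force: [0.4, 0.0, -1.8]
gripper_width: 0.0585
```

jog_arm:
  motion:
    - {"slide": [0,0.5,0],"angular": [0,0,0]}
    - {"slide": [0,1,0],"angular": [0,0,0]}
    - {"slide": [0,1.5,0],"angular": [0,0,0]}
    - {"slide": [0,1.5,0],"angular": [0,0,0]}

```text
t: 22.47
ee_pos: [0.4847, 0.2212, 0.1261]
tool_rot: [-0.938, -1.559, 1.559]
force: [-1.2, 0.3, 1.1]
gripper_width: 0.0588
```

jog_arm:
  motion:
    - {"slide": [0,0.3,0],"angular": [0,0,0]}
    - {"slide": [0,0.3,0],"angular": [0,0,0]}
    - {"slide": [0,0.3,0],"angular": [0,0,0]}
  grip: -0.5

```text
t: 22.72
ee_pos: [0.4848, 0.2211, 0.1256]
tool_rot: [-0.938, -1.559, 1.559]
force: [0.3, -0.1, -0.0]
gripper_width: 0.064
```

jog_arm:
  motion:
    - {"slide": [0,0,0],"angular": [0,0,0]}
    - {"slide": [0,0,0],"angular": [0,0,0]}
    - {"slide": [0,0,0],"angular": [0,0,0]}
    - {"slide": [0,0,0],"angular": [0,0,0]}
    - {"slide": [0,0,0],"angular": [0,0,0]}
  grip: -1

```text
t: 23.13
ee_pos: [0.4846, 0.2211, 0.1254]
tool_rot: [-0.937, -1.559, 1.559]
force: [-0.4, 0.1, 0.1]
gripper_width: 0.0853
```

```bash
cat > m.py <<'E'
from h import *; from station import r
s=r.get_state();print(s["ee_pos"],s["force"].round(1),s["gripper_width"])
W=r.read_camera("wrist");a=red(W["image"],(190,150,370,360));print(a)
P=np.array([ray(W,q[0],.138,1) for q in a]);print(P.mean(0),np.linalg.norm(P[0]-P[1]),np.degrees(np.arctan2(*(P[0]-P[1])[::-1])))
E
python3 m.py
```

```text
[0.48455525 0.22109808 0.12541587] [-0.4  0.1  0.1] 0.08531833558673356
[(array([223.97546667, 292.8352    ]), np.int32(1875)), (array([328.46450531, 293.37115707]), np.int32(1789))]
[0.48338514 0.22061596] 0.04473753309102709 -62.442244527419874
```

jog_arm:
  motion:
    - {"slide": [0,-4,0],"angular": [0,0,0]}
    - {"slide": [0,-14,0],"angular": [0,0,0]}
    - {"slide": [0,-30,0],"angular": [0,0,0]}
    - {"slide": [0,-50,0],"angular": [0,0,0]}
    - {"slide": [0,-70,0],"angular": [0,0,0]}
    - {"slide": [0,-90,0],"angular": [0,0,0]}
    - {"slide": [0,-104,0],"angular": [0,0,0]}
    - {"slide": [0,-110,0],"angular": [0,0,0]}

```text
t: 23.85
ee_pos: [0.4858, 0.2215, 0.2392]
tool_rot: [-0.941, -1.564, 1.556]
force: [0.1, -0.3, 0.0]
gripper_width: 0.0857
```

jog_arm:
  motion:
    - {"slide": [0,0,0],"angular": [0,0,0]}
    - {"slide": [0,0,0],"angular": [0,0,0]}

```text
t: 24.02
ee_pos: [0.4844, 0.2211, 0.2351]
tool_rot: [-0.937, -1.559, 1.559]
force: [-0.4, -0.2, -0.6]
gripper_width: 0.0856
```

```bash
python3 m.py; python3 - <<'E'
from h import *; from station import r
W=r.read_camera("wrist")["image"];X=cv2.imread("pics/w2.png")[:,:,::-1]
for c in(336,218):
  for n,I in(("rest0",X),("now",W)):print(c,n,[(i,"B" if I[i,c,2]>1.3*I[i,c,0] else ("k" if np.ptp(I[i,c].astype(int))<30 else "w")) for i in range(172,232,2)])
S=r.read_camera("scene");T=r.read_camera("top")
for n,d in(("scene",S),("top",T)):
  for l in("ring","pliers"):print(n,l,[(round(o["score"],2),np.round(o["location"]).tolist(),int(o["pixels"].sum())) for o in r.regions_of(n,l)[:3]])
a=red(S["image"],(355,180,392,212));b=red(T["image"],(170,180,215,215));print(a,b)
def asc(im,x0,y0,x1,y1):
    s=im[y0:y1,x0:x1].astype(int)
    for q in s:print("".join("#" if p[0]>1.6*p[2] and p[1]>.7*p[0] else ("g" if p[1]>1.2*p[0] else ("k" if p.max()<90 else ("w" if np.ptp(p)<35 else "."))) for p in q))
print("scene hub");asc(S["image"],200,198,262,258);print("top hub");asc(T["image"],318,170,372,228)
cv2.imwrite("pics/end.png",S["image"][:,:,::-1])
E
```

```text
[0.48442167 0.22105689 0.23513854] [-0.4 -0.2 -0.6] 0.08563336238717353
[(array([306.73578595, 216.90301003]), np.int32(598)), (array([245.19689119, 216.31260794]), np.int32(579))]
[0.48410876 0.22112738] 0.045611071306628816 117.36352753298601
336 rest0 [(172, 'w'), (174, 'w'), (176, 'B'), (178, 'B'), (180, 'B'), (182, 'B'), (184, 'B'), (186, 'B'), (188, 'k'), (190, 'k'), (192, 'k'), (194, 'k'), (196, 'k'), (198, 'k'), (200, 'k'), (202, 'k'), (204, 'k'), (206, 'k'), (208, 'k'), (210, 'k'), (212, 'k'), (214, 'k'), (216, 'k'), (218, 'B'), (220, 'B'), (222, 'B'), (224, 'B'), (226, 'k'), (228, 'w'), (230, 'w')]
336 now [(172, 'w'), (174, 'w'), (176, 'B'), (178, 'B'), (180, 'B'), (182, 'B'), (184, 'B'), (186, 'k'), (188, 'k'), (190, 'k'), (192, 'k'), (194, 'k'), (196, 'k'), (198, 'k'), (200, 'k'), (202, 'k'), (204, 'k'), (206, 'k'), (208, 'k'), (210, 'k'), (212, 'k'), (214, 'k'), (216, 'k'), (218, 'B'), (220, 'B'), (222, 'B'), (224, 'B'), (226, 'B'), (228, 'w'), (230, 'w')]
218 rest0 [(172, 'k'), (174, 'B'), (176, 'B'), (178, 'B'), (180, 'B'), (182, 'B'), (184, 'B'), (186, 'B'), (188, 'k
[... 7447 characters left out ...]
gggggggggggggggggggggggwwwwwww.#........
wgggwwwwgggggggggggggggggggggggggggggwwwwwww.#........
wggggggggggggggggggggggggggggggggggggwwwwwww.#........
#ggggggggggggggggggggggggggggggggggggwwwwwww..........
.######.wwggggggggggggggggggggggggggggwwwwwg..........
........##.#####wwwggggggggggggggggggggwwwgg..........
................#########wwwgggggggggggggggg..........
.........................#########.w.wggggg.#.........
..................................###..#####..........
......................................................
......................................................
......................................................
......................................................
```

```bash
python3 -c "
from station import r
print(r.hand_in(), r.get_state()['t'])"
```

```text
the job is handed in; nothing more can be done
the job is handed in; nothing more can be done
```

The snap ring is in its groove on the bearing face, and the pliers are back upright on their stand. I handed the job in at about 24.5 s of the allowed 61 s.

**What I did:**
- I squeezed the grips to about 34 mm over the outsides, inside the 30 to 36 mm range given. That is well short of the overstretch limit of 24 mm.
- I lifted the ring off the stand, centred it on the shaft by wrist camera and lowered it. It touched the face at about 5 N, close to the height predicted from the images.
- I opened the grips in steps while following the ring as it closed, then drew the tips out with the grips at 58.5 mm and set the pliers back on the ledges.

**Last checks:**
- **Ring:** in the top and scene images the brass ring lies flat around the shaft base. The eyes are about 20 mm apart, against 19 mm closed, so as far as that can be read it is shut.
- **Pliers:** the midpoint of the grips is within 1 mm and 1° of where it started. The feet lie between the lips of the ledges.
- **Robot:** the gripper is open and about 110 mm above the pliers, with no contact force.

**What did not fully agree:**
- While the ring was closing, the wrist reading peaked at +7.9 N. That is about 10 N on the face once the weight of the pliers and ring is added, so it came close to the 10 N limit and may have just reached it.
- The two ways of estimating the shaft centre differed by up to 3 mm (fixed cameras against wrist camera). I used the wrist camera, and the ring went down without side force.
- The last check of the ring was made on a coarse pixel map, because I had used all 12 picture views. I made no separate check of the other items on the bench; the robot did not go near them.

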